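Press the corner seal and hold the specimen box over its carrier

TASK

Press down the orange seal of the blue specimen box by pushing the middle of each sealed side squarely against the black spring plate of the label presser until the plate gives by about two thirds of its travel: first the short sealed side, then turn the box a quarter turn and do the long sealed side. Then carry it over the carton and dish and stop with it level about a centimetre above the mouth of the grey holder, centred and lined up so that it could be lowered straight in (either way round), and finish there still gripping it, never letting it touch the holder. Do not move or tip the carton, dish, vials or spray bottle.

Things in the scene. Friction and masses are not known exactly. Their poses are not given: they have to be found in the camera images.
- specimen_box: loose blue box, white lid, 100 (x) x 70 (y) x 45 mm tall, about 0.18 kg; origin at the underside centre, z up. On the lid a black bridge handle: bar along box y, 60 mm long, 16 mm wide (x), 59 to 73 mm above the origin, on posts equally wide; grip it across the 16 mm. An orange seal wraps the upright edge between the +x side (short sealed side) and the +y side (long sealed side)
- short_label (a point): centre of the box's short sealed side (70 mm wide, facing box +x), 22.5 mm above the underside; axes as the box's
- long_label (a point): centre of the box's long sealed side (100 mm wide, facing box +y), 22.5 mm above the underside; axes as the box's
- presser: label presser, fixed: white block 84 mm wide and 76 mm tall on a steel foot 8 mm thick; origin at the underside, x points from the front into the block. The foot begins 30 mm in front of the origin (at -x) and is 100 mm wide
- plate_face (a point): centre of the front face of the presser's upright black spring plate (50 wide x 40 mm tall), 29 mm above the desk, at x = -45 mm of the presser; its x axis points into the presser, the way the plate is pushed; moves with the plate
- press_plate (a joint): how far the spring plate is pushed in: 0 m free, 0.012 m at its stop; spring about 1 N at first touch rising to 4 N at the stop. It returns by itself
- holder: fixed grey open-topped holder with a blue band, outside 98 (its x) x 128 (its y) x 40 mm tall (blue band stands out to 104 x 134), inside 86 x 116 mm, walls 6 mm; origin at the centre of its underside. The box's long x side goes along the holder's y, either way round
- holder_mouth (a point): centre of the holder's open mouth, level with the rim, 40 mm above the desk; axes as the holder's
- carton: loose closed dark blue carton 66 (its x) x 118 (its y) x 46 mm tall; origin at the underside centre; stands between presser and holder; leave alone
- dish: loose white kidney dish 106 x 230 (its y) x 44 mm tall; origin at the underside centre; leave alone
- vial_a: loose small glass vial with purple cap, 16 mm across, 38 mm tall, at the front of the desk; origin at the underside centre; leave alone
- vial_b: loose small glass vial with silver cap, 16 mm across, 36 mm tall, near the dish; origin at the underside centre; leave alone
- spray: loose white spray bottle, 57 mm across, 187 mm tall, at the back; origin at the underside centre; leave alone
Mind the look-alikes: they are no part of the job. What is shaped like the specimen_box but pink is not meant.

How it is judged:
By the outcome, as a careful person would: the job done as asked, in the order asked, and still so for the second after the job is handed in, while the arm keeps its last pose, push and grip.
It also fails if it takes over 64 s, if anything falls off the work surface, if the arm or the gripper's body presses on something with over 40 N, if the wrist force passes 120 N, or if a joint passes its speed limit or range.

ROBOT

A 6-joint arm with a two-finger parallel gripper is mounted at the origin on a cart in front of the work surface, level with it; the furniture and walls round the work are solid. World frame = base frame: x ahead of the robot, y to its left, z up, the work surface at z = 0. Lengths are in m, angles in rad, forces in N, time in s.
With the tool pointing down it reaches from about 0.35 to 1 m from the base axis. Payload 7.1 kg.
Tool frame: the origin (TCP) lies between the finger pads; the fingertips stand 22 mm ahead of it and the grasp point (between the pads) lies 3 mm ahead of it; z points along the fingers, y is the line along which they close (so a half turn about z gives the same grasp; the last joint's range is limited). The gripper opens to 85 mm and grips with 20 to 120 N. Pads are 22 mm wide; open, the fingers measure 114 mm over their backs; the gripper's body (76 mm by 85 mm) begins 54 mm behind the grasp point. The pads swing forward as they close: fully open they stand 13 mm farther back than shut.
Start: joints at [-1.322, 0.423, 1.63, -0, 1.089, -0.019], TCP at [0.165, -0.603, 0.253] pointing down, gripper open.
Joint ranges: [-3, 3], [-0.9, 2.11], [0.09, 2.58], [-1.31, 4.45], [0.11, 2.69], [-2.54, 2.54]. Speed limits (rad/s): [2.39, 2.39, 3.01, 3.14, 3.14, 3.14].

INTERFACE

Orientations are given as a rotation vector (axis times angle).
In Python, from rig import manip gives the robot as it stands. The module is installed in compiled form; this text tells all that it offers. Calls block until the motion is done:
- manip.move_to(position, orientation): joint-space move of the TCP to a pose.
- manip.servo_line(position, orientation=None, rate=0.15): straight line of the TCP; orientation=None keeps the orientation; rate is the mean speed in m/s.
- manip.set_joints(angles): joint-space move.
- manip.command_gripper(opening, f_grip=None): finger opening in m; f_grip is the grip in N (None keeps the last); returns when the fingers have stopped.
- manip.hold(seconds).
- manip.solve_ik(position, orientation): joint angles nearest the present ones, or None.
- manip.camera(name): name is "side" or "top" or "wrist"; returns a dict with "image" (384x512x3 uint8, red, green, blue), "fx", "fy", "cx", "cy" (pixels), "cam_to_world" (4x4, takes a point from camera to world coordinates); the wrist camera has in their place "mount" (4x4, takes a point from camera to tool coordinates, whose origin is the TCP and whose axes are the flange's). Camera axes: x right, y down, z forward; pixel columns grow to the right and rows downward; lengths in m; the calibration is good to about 2 mm. A picture is of the moment at which its call begins: read the wrist's pose just before it. There is no depth.
A pose or a line that the arm cannot do raises manip.IKError and nothing moves.
- manip.sign_off(): hands the job in; it is judged then, once.
Readings, each from a call of its own:
- manip.get_time(): time.
- manip.get_joint_positions(): joint angles.
- manip.get_joint_vel(): joint speeds.
- manip.get_tau(): joint torques, N m.
- manip.get_position(): TCP position.
- manip.get_ee_rot(): TCP orientation.
- manip.get_contact_force(): force on the tool from outside, world axes, zero at the start.
- manip.get_torque(): the same for the moment, N m.
- manip.get_width(): finger opening in m.
- manip.get_grip_force(): force on a finger pad.
Only numpy, scipy, OpenCV 4.12 (cv2) and the standard library are available. Lean on these libraries where they do the work, as an engineer would, in place of code of your own. Each camera call takes 0.05 s, during which the arm holds its last target. There are 200 camera calls.

## Working session

There is one attempt and no reset: what is moved stays moved. The work goes in short steps, each a Python script; the robot and the scene stay as the last script left them, time stands still between calls to the robot, and variables do not carry over. Pictures are saved under pics/ and viewed, at most 10 in all, crops included, and the job is handed in when it is done.

```bash
mkdir -p pics; python3 - <<'E'
from rig import manip
import cv2,numpy as np
for n in("top","side"):
    c=manip.camera(n); cv2.imwrite(f"pics/{n}0.png",c["image"][:,:,::-1]); print(n,c["fx"],c["fy"],c["cx"],c["cy"]);print(np.round(c["cam_to_world"],4).tolist())
c=manip.camera("wrist");print(c["fx"],np.round(c["mount"],4).tolist(),manip.get_ee_rot(),manip.get_time())
a=cv2.imread("pics/top0.png");b=cv2.imread("pics/side0.png")
cv2.imwrite("pics/top0b.png",cv2.resize(a,(800,600),interpolation=cv2.INTER_CUBIC));cv2.imwrite("pics/side0b.png",cv2.resize(b,(800,600),interpolation=cv2.INTER_CUBIC))
E
```

```text
top 431.08340207577805 431.08340207577805 252.7109656348249 198.7050843790728
[[-0.0206, -0.9926, 0.1198, 0.4477], [-0.9998, 0.0204, -0.0029, 0.0374], [0.0005, -0.1198, -0.9928, 1.1415], [0.0, 0.0, 0.0, 1.0]]
side 365.927975162138 365.927975162138 249.25360359589 195.21158808737087
[[0.9525, -0.2109, 0.2196, 0.3519], [-0.3042, -0.6351, 0.71, -0.5921], [-0.0103, -0.7431, -0.6691, 0.6415], [0.0, 0.0, 0.0, 1.0]]
264.4145687683022 [[-0.0004, -0.9532, -0.3022, 0.0769], [1.0, -0.0007, 0.0008, 0.0022], [-0.001, -0.3022, 0.9532, -0.1202], [0.0, 0.0, 0.0, 1.0]] [-3.11229277e+00 -4.19224452e-01  1.86418068e-04] 0.15
```

View pics/top0b.png

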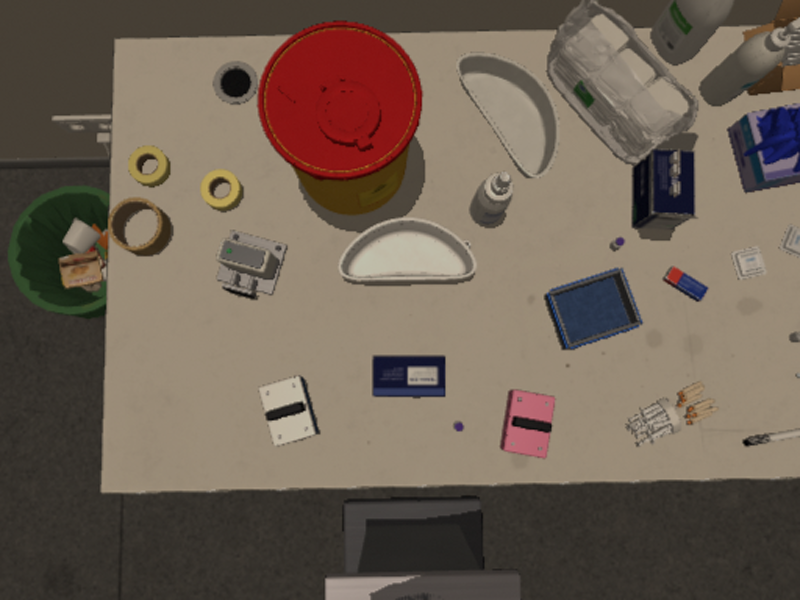

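View pics/side0b.png

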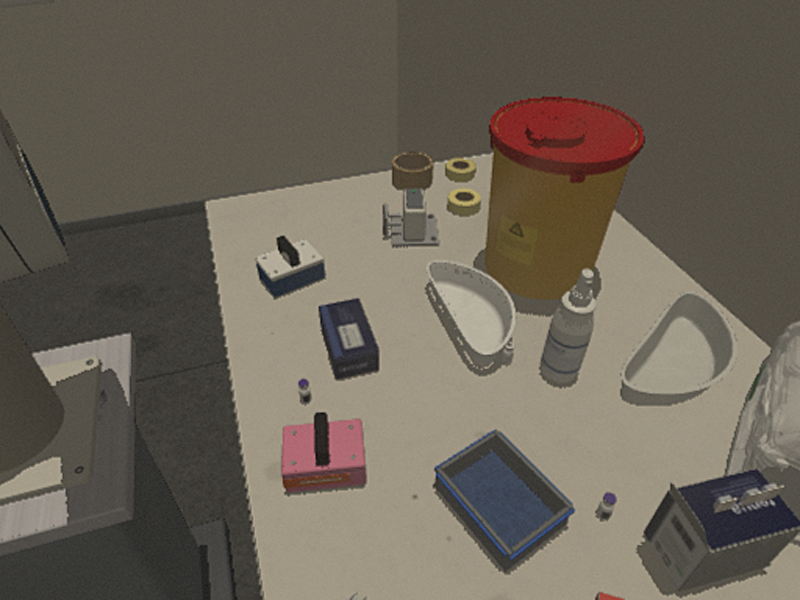

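The top view (800×600) shows the work; these could be taken for the specimen box:
- The white-lidded blue box at (287,411).
- The pink look-alike at (528,424), which is not meant.
- The carton at (409,377), which has no handle.
- The blue holder at (593,308).

I choose (287,411). The presser is at (250,262), the dish at (408,252), vial_a at (458,426) and the spray at (492,197). In the side view the box is at (290,270) with no orange on its near faces, so the seal should be on the far-left edge.

```bash
cat > h.py <<'E'
from rig import manip
import cv2,numpy as np,pickle
from scipy.spatial.transform import Rotation as R
def down(yaw):  # tool z down, tool y axis at world yaw
    y=np.array([np.cos(yaw),np.sin(yaw),0]);z=np.array([0,0,-1.]);x=np.cross(y,z)
    return R.from_matrix(np.c_[x,y,z]).as_rotvec()
def snap(cam,name):
    p=manip.get_position();r=manip.get_ee_rot();c=manip.camera(cam)
    if cam=="wrist":
        T=np.eye(4);T[:3,:3]=R.from_rotvec(r).as_matrix();T[:3,3]=p;c["cam_to_world"]=T@c["mount"]
    cv2.imwrite(f"pics/{name}.png",c["image"][:,:,::-1]);pickle.dump(c,open(f"pics/{name}.pkl","wb"));return c
def load(name): return pickle.load(open(f"pics/{name}.pkl","rb"))
def ray(c,px):
    d=np.array([(px[0]-c["cx"])/c["fx"],(px[1]-c["cy"])/c["fy"],1.]);T=np.asarray(c["cam_to_world"]);d=T[:3,:3]@d
    return T[:3,3],d/np.linalg.norm(d)
def onz(c,px,z):
    o,d=ray(c,px);return o+d*(z-o[2])/d[2]
def tri(*obs): # (cam,px) pairs -> point, rms ray miss
    A=np.zeros((3,3));b=np.zeros(3);P=[]
    for c,px in obs:
        o,d=ray(c,px);M=np.eye(3)-np.outer(d,d);A+=M;b+=M@o;P.append((o,M))
    x=np.linalg.solve(A,b);return x,max(np.linalg.norm(M@(x-o)) for o,M in P)
E
python3 - <<'E'
from h import *
c=snap("top","top1");s=.64
for n,p,z in [("box",(287,411),.06),("presserplate",(240,292),.03),("presserblock",(252,257),.08),("holder",(593,308),.03),("carton",(409,377),.046),("dish",(408,252),.02),("pink",(528,424),.06),("spray",(492,197),.1),("vialb",(617,243),.03),("binbase",(352,190),.05),("spot",(470,243),.03)]:
    print(n,np.round(onz(c,(p[0]*s,p[1]*s),z),3))
for p,y in [((.30,.24,.27),.2),((.34,.20,.30),.2),((.42,.30,.30),.2),((.45,.26,.32),.2)]:
    print(p,manip.solve_ik(p,down(y)),manip.solve_ik(p,down(y-1.57)))
E
```

```text
box [0.421 0.209 0.06 ]
presserplate [0.618 0.292 0.03 ]
presserblock [0.667 0.261 0.08 ]
holder [ 0.579 -0.295  0.03 ]
carton [0.471 0.014 0.046]
dish [0.682 0.01  0.02 ]
pink [ 0.393 -0.173  0.06 ]
spray [ 0.752 -0.124  0.1  ]
vialb [ 0.689 -0.342  0.03 ]
binbase [0.783 0.102 0.05 ]
spot [ 0.694 -0.095  0.03 ]
(0.3, 0.24, 0.27) [ 6.43761524e-01  3.01751182e-02  2.10879077e+00 -8.88178420e-16
  1.00262676e+00  4.43761524e-01] [ 6.43761524e-01  3.01751182e-02  2.10879077e+00 -4.44089210e-16
  1.00262676e+00  2.01376152e+00]
(0.34, 0.2, 0.3) [ 5.01551792e-01  5.04505870e-03  2.05550994e+00 -8.88178420e-16
  1.08103765e+00  3.01551792e-01] [ 5.01551792e-01  5.04505870e-03  2.05550994e+00 -4.44089210e-16
  1.08103765e+00  1.87155179e+00]
(0.42, 0.3, 0.3) [ 5.97191661e-01  2.07021804e-01  1.82317941e+00 -8.88178420e-16
  1.11139144e+00  3.97191661e-01] [ 5.97191661e-01  2.07021804e-01  1.82317941e+00 -4.44089210e-16
  1.11139144e+00  1.96719166e+00]
(0.45, 0.26, 0.32) [ 5.01020026e-01  1.91119757e-01  1.79423746e+00 -8.88178420e-16
  1.15623544e+00  3.01020026e-01] [ 5.01020026e-01  1.91119757e-01  1.79423746e+00 -4.44089210e-16
  1.15623544e+00  1.87102003e+00]
```

```bash
python3 - <<'E'
from h import *
L=[("h1",(.56,-.33,.26),0.),("h2",(.56,-.24,.26),0.),("b1",(.43,.15,.25),0.),("b2",(.46,.25,.25),0.),("p1",(.56,.30,.22),0.)]
for n,p,y in L:
    manip.move_to(p,down(y)); snap("wrist",n); print(n,manip.get_time(),np.round(manip.get_position(),4))
ims=[cv2.imread(f"pics/{n}.png") for n in("h1","h2","b1","b2")]
cv2.imwrite("pics/m1.png",cv2.resize(np.vstack([np.hstack(ims[:2]),np.hstack(ims[2:])]),(800,600),interpolation=cv2.INTER_AREA))
cv2.imwrite("pics/p1b.png",cv2.resize(cv2.imread("pics/p1.png"),(800,600),interpolation=cv2.INTER_CUBIC))
E
```

```text
h1 2.0 [ 0.5593 -0.331   0.26  ]
h2 2.5 [ 0.56   -0.2406  0.2604]
b1 4.0667 [0.4308 0.1494 0.2501]
b2 4.6167 [0.4599 0.2494 0.2495]
p1 5.2 [0.5595 0.2987 0.2197]
```

View pics/m1.png

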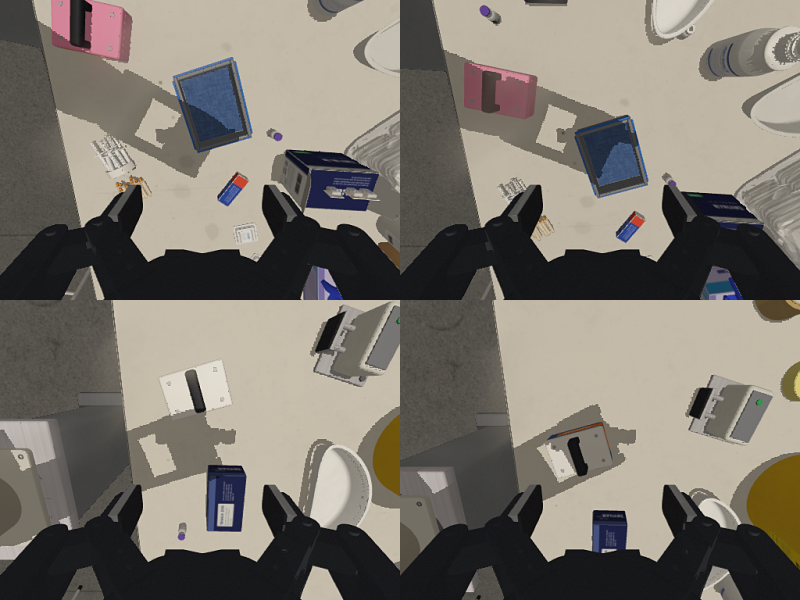

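View pics/p1b.png

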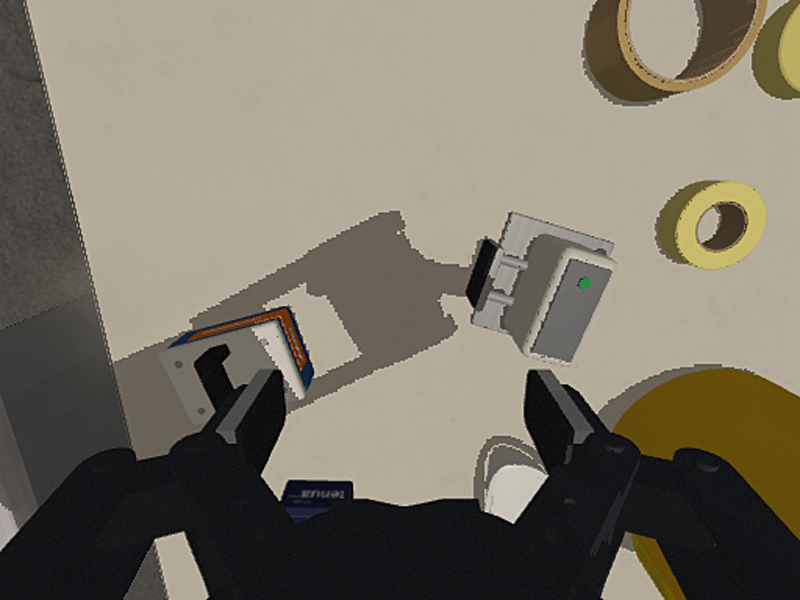

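The montage and p1 view show the orange seal on the box's far (+world x) and left (+world y) sides: orange lines around (240,320) and (295,335) in p1. That makes it the right box, with box +x ≈ world +x. In p1 the plate is at (482,273) and the block top at (575,305). In h1 (top-left tile) the holder is at (212,105).

```bash
python3 - <<'E'
from h import *
def crop(n,x0,y0,w,h):
    return cv2.resize(cv2.imread(f"pics/{n}.png")[y0:y0+h,x0:x0+w],(400,300),interpolation=cv2.INTER_CUBIC)
t=[crop("h1",200,60,140,105+35-35),crop("top0",330,160,100,75),crop("p1",280,120,120,90+30-30),crop("b1",385,2,120,90)]
t[0]=crop("h1",200,60,140,140*3//4)
t[3]=crop("b2",350,80,140,105)
cv2.imwrite("pics/m2.png",np.vstack([np.hstack(t[:2]),np.hstack(t[2:])]))
# box lid
def lid(n,seed):
    c=load(n);g=cv2.cvtColor(c["image"],cv2.COLOR_RGB2HSV)
    m=((g[...,1]<30)&(g[...,2]>185)).astype(np.uint8)
    m=cv2.morphologyEx(m,cv2.MORPH_OPEN,np.ones((3,3)))
    k,l,s,ce=cv2.connectedComponentsWithStats(m)
    i=min((i for i in range(1,k) if s[i,4]>100),key=lambda i:np.hypot(*(ce[i]-seed)))
    ys,xs=np.nonzero(l==i);r=cv2.minAreaRect(np.c_[xs,ys].astype(np.float32));print(n,r,s[i]);return c,cv2.boxPoints(r)
for a in [("b1",(249,112)),("top1",(184,263))]:
    c,q=lid(*a)
    P=np.array([onz(c,p,.045) for p in q]);print(np.round(P[:,:2],4).tolist(),P.mean(0)[:2],np.linalg.norm(np.diff(P,axis=0),axis=1))
print(load("b1")["image"][110,230],load("b1")["image"][60,120],load("top1")["image"][250,180],load("top1")["image"][280,120])
E
```

```text
b1 ((226.23463439941406, 118.02691650390625), (51.39559555053711, 36.04707717895508), 74.74488067626953) [ 203   89   45   57 1623]
[[0.3654, 0.2317], [0.4061, 0.242], [0.4211, 0.1855], [0.3782, 0.174]] [0.39268652 0.20831708] [0.04204196 0.05850719 0.04442332]Traceback (most recent call last):
  File "<stdin>", line 17, in <module>
  File "<stdin>", line 14, in lid
ValueError: min() iterable argument is empty
```

View pics/m2.png

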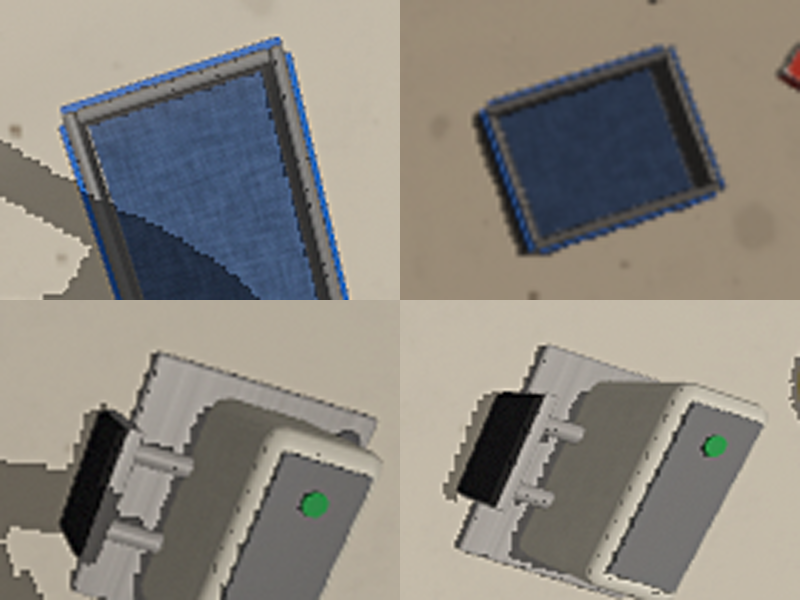

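The crops show three things: the black plate face as a clear quad in p1 and b2, the holder's grey rim with its brighter blue band outside, and the presser top with its green dot. Next I measure them from pairs of views.

```bash
cat > m.py <<'E'
from h import *
def hsv(n):
    c=load(n);return c,cv2.cvtColor(c["image"],cv2.COLOR_RGB2HSV).astype(int)
def quad(m,seed,rad,minA=60,dbg=""):
    m=m.astype(np.uint8);k,l,s,ce=cv2.connectedComponentsWithStats(m)
    ok=[i for i in range(1,k) if s[i,4]>=minA and np.hypot(*(ce[i]-seed))<rad]
    ys,xs=np.nonzero(np.isin(l,ok));h=cv2.convexHull(np.c_[xs,ys].astype(np.int32)).astype(np.float32)
    q=cv2.approxPolyN(h,4,ensure_convex=True).reshape(-1,2) 
    # order by angle
    print(dbg,len(ok),len(xs),np.round(q,1).tolist());return q
def order(c,q,z): # order corners by world angle
    P=np.array([onz(c,p,z)[:2] for p in q]);d=P-P.mean(0);return q[np.argsort(np.arctan2(d[:,1],d[:,0]))]
def report(name,obs,z):
    O=[(c,order(c,q,z)) for c,q in obs];T=[tri(*[(c,q[i]) for c,q in O]) for i in range(4)]
    P=np.array([t[0] for t in T]);print(name,np.round(P,4).tolist(),"miss",np.round([t[1] for t in T],4),"ctr",np.round(P.mean(0),4))
    print("  sides",np.round(np.linalg.norm(P-np.roll(P,-1,0),axis=1),4),"yaw",np.round(np.degrees([np.arctan2(*(P[(i+1)%4]-P[i])[1::-1]) for i in range(4)]),1));return P
E
python3 - <<'E'
from m import *
# lid
c1,g=hsv("b1");q1=quad((g[...,1]<26)&(g[...,2]>150),(249,112),45,dbg="b1 lid")
ct,gt=hsv("top1");print("top lid/desk",gt[250,180],gt[250,230]);qt=quad((gt[...,1]<35)&(gt[...,2]>120),(184,263),30,dbg="top lid")
try: report("lid",[(c1,q1),(ct,qt)],.045)
except Exception as e: print(e)
# handle
hb=[]
for n,s in(("b1",(250,116)),("b2",(226,198)),("top1",(183,263))):
    c,g=hsv(n);m=(g[...,2]<45).astype(np.uint8);k,l,st,ce=cv2.connectedComponentsWithStats(m)
    i=min((i for i in range(1,k) if st[i,4]>30),key=lambda i:np.hypot(*(ce[i]-s)));print(n,"handle",ce[i],st[i,4]);hb.append((c,ce[i]))
print("handle",tri(*hb))
# plate
ob=[]
for n,s in(("p1",(308,174)),("b2",(385,132))):
    c,g=hsv(n);ob.append((c,quad(g[...,2]<30,s,12,dbg=n+" plate")))
report("plate",ob,.03)
# holder
ob=[]
for n,s in(("h1",(271,134)),("h2",(270,199)),("top1",(380,197))):
    c,g=hsv(n);m=(g[...,0]>98)&(g[...,0]<125)&(g[...,1]>90)
    ob.append((c,quad(m,s,50,20,dbg=n+" holder")))
report("holder",ob,.03)
E
```

```text
b1 lid 1 3723 [[217.6999969482422, 147.39999389648438], [202.3000030517578, 99.0], [283.6000061035156, 74.0], [298.20001220703125, 138.0]]
top lid/desk [ 20  39 191] [ 18  58 154]Traceback (most recent call last):
  File "<stdin>", line 4, in <module>
  File "m.py", line 7, in quad
    ys,xs=np.nonzero(np.isin(l,ok));h=cv2.convexHull(np.c_[xs,ys].astype(np.int32)).astype(np.float32)
                                      ^^^^^^^^^^^^^^^^^^^^^^^^^^^^^^^^^^^^^^^^^^^^^^^^^^^^
AttributeError: 'NoneType' object has no attribute 'astype'
```

```bash
python3 - <<'E'
import re
s=open('m.py').read()
s=s.replace('def quad(m,seed,rad,minA=60,dbg=""):','def quad(m,seed,rad,minA=60,dbg="",rect=True):')
s=s.replace("    q=cv2.approxPolyN(h,4,ensure_convex=True).reshape(-1,2) \n","""    q=cv2.boxPoints(cv2.minAreaRect(h))
    if not rect:
        for e in np.arange(1,12,.25):
            q=cv2.approxPolyDP(h.reshape(-1,1,2),e,True).reshape(-1,2)
            if len(q)<=4: break
""")
open('m.py','w').write(s)
E
python3 - <<'E'
from m import *
c1,g=hsv("b1");q1=quad((g[...,1]<30)&(g[...,2]>150),(249,112),45,dbg="b1 lid")
ct,gt=hsv("top1");qt=quad((gt[...,1]<48)&(gt[...,2]>165),(184,263),22,20,dbg="top lid")
report("lid",[(c1,q1),(ct,qt)],.045)
print([np.round(np.mean([onz(c,p,.045) for p in q],0),4) for c,q in((c1,q1),(ct,qt))])
hb=[]
for n,s in(("b1",(250,116)),("b2",(226,198)),("top1",(183,263))):
    c,g=hsv(n);m=(g[...,2]<45).astype(np.uint8);k,l,st,ce=cv2.connectedComponentsWithStats(m)
    i=min((i for i in range(1,k) if st[i,4]>30),key=lambda i:np.hypot(*(ce[i]-s)));print(n,"handle",ce[i],st[i,4]);hb.append((c,ce[i]))
print("handle",tri(*hb))
ob=[]
for n,s in(("p1",(308,174)),("b2",(385,132))):
    c,g=hsv(n);ob.append((c,quad(g[...,2]<30,s,12,dbg=n+" plate",rect=False)))
report("plate",ob,.03)
ob=[]
for n,s in(("h1",(271,134)),("h2",(270,199)),("top1",(380,197))):
    c,g=hsv(n);m=(g[...,0]>98)&(g[...,0]<125)&(g[...,1]>90)
    ob.append((c,quad(m,s,50,20,dbg=n+" holder")))
report("holder",ob,.03)
report("holder w",ob[:2],.03)
E
```

```text
b1 lid 1 3838 [[202.0, 98.5], [283.29998779296875, 74.30000305175781], [300.5, 132.1999969482422], [219.1999969482422, 156.39999389648438]]
top lid 2 808 [[164.89999389648438, 247.5], [190.8000030517578, 240.39999389648438], [201.0, 278.0], [175.10000610351562, 285.1000061035156]]
lid [[0.3839, 0.166, 0.06], [0.4783, 0.1926, 0.0561], [0.4596, 0.2571, 0.05], [0.3672, 0.2309, 0.0552]] miss [0.0005 0.002  0.001  0.    ] ctr [0.4223 0.2117 0.0553]
  sides [0.0982 0.0674 0.0961 0.0672] yaw [  15.8  106.2 -164.2  -75.6]
[array([0.4221, 0.2109, 0.045 ]), array([0.4216, 0.2132, 0.045 ])]
b1 handle [253.21354167 128.54166667] 192
b2 handle [226.75328467 200.11094891] 685
top1 handle [182.35555556 263.08148148] 135
handle (array([0.42222694, 0.20723333, 0.06232021]), np.float64(0.009312744704839728))
p1 plate 1 355 [[311.0, 153.0], [317.0, 160.0], [303.0, 196.0], [298.0, 186.0]]
b2 plate 1 501 [[398.0, 113.0], [383.0, 150.0], [370.0, 146.0], [384.0, 113.0]]
plate [[0.6113, 0.2716, 0.0096], [0.6112, 0.2723, 0.0497], [0.6251, 0.3146, 0.0458], [0.6265, 0.3143, 0.0047]] miss [0.0004 0.0001 0.001  
[... 397 characters left out ...]
35.5], [245.0, 255.8000030517578]]
top1 holder 4 1374 [[348.70001220703125, 186.10000610351562], [395.5, 170.5], [408.20001220703125, 208.60000610351562], [361.3999938964844, 224.1999969482422]]
holder [[0.5445, -0.3569, 0.0712], [0.6416, -0.3276, 0.071], [0.6097, -0.2183, 0.0263], [0.509, -0.2469, 0.0258]] miss [0.0044 0.0024 0.001  0.0016] ctr [ 0.5762 -0.2874  0.0485]
  sides [0.1014 0.1224 0.1047 0.1242] yaw [  16.8  106.2 -164.1  -72.1]
holder w [[0.5442, -0.3634, 0.0619], [0.6421, -0.3283, 0.0699], [0.6088, -0.2186, 0.0307], [0.5082, -0.2477, 0.0241]] miss [0.0028 0.0022 0.0001 0.0001] ctr [ 0.5758 -0.2895  0.0466]
  sides [0.1043 0.1212 0.1049 0.1269] yaw [  19.7  106.9 -163.9  -72.7]
```

```bash
python3 - <<'E'
from m import *
def show(n,c,q,zs):
    for z in zs:
        P=np.array([onz(c,p,z) for p in q]);e=P-np.roll(P,-1,0)
        print(n,z,"ctr",np.round(P.mean(0)[:2],4),"sides",np.round(np.linalg.norm(e,axis=1),4),"yaw",np.round(np.degrees(np.arctan2(e[:,1],e[:,0]))%90,1))
for n,s in(("h1",(271,134)),("h2",(270,199)),("top1",(380,197))):
    c,g=hsv(n);m=(g[...,0]>98)&(g[...,0]<125)&(g[...,1]>90)
    q=quad(m,s,50,20,dbg=n,rect=False); show(n,c,q,(.02,.03,.04))
# presser: green dot and grey top panel, block
for n,gd in(("b2",(486,133)),("p1",(374,181))):
    c,g=hsv(n);x,y=gd
    m=((g[...,0]>45)&(g[...,0]<85)&(g[...,1]>100)).astype(np.uint8);k,l,s,ce=cv2.connectedComponentsWithStats(m)
    i=1+np.argmax(s[1:,4]);print(n,"green",ce[i],s[i,4])
    print([g[int(ce[i][1])+dy,int(ce[i][0])+dx].tolist() for dx,dy in((0,12),(-6,14),(-8,20))])
E
```

```text
h1 4 5523 [[322.0, 170.0], [249.0, 191.0], [221.0, 98.0], [297.0, 73.0]]
h1 0.02 ctr [ 0.5781 -0.296 ] sides [0.1069 0.1309 0.1011 0.1313] yaw [16.7 15.3 17.  17.8]
h1 0.03 ctr [ 0.5776 -0.2949] sides [0.104  0.1272 0.0983 0.1277] yaw [16.7 15.3 17.  17.8]
h1 0.04 ctr [ 0.5771 -0.2938] sides [0.101  0.1236 0.0955 0.124 ] yaw [16.7 15.3 17.  17.8]
h2 5 4402 [[316.0, 236.0], [253.0, 253.0], [224.0, 169.0], [293.0, 149.0]]
h2 0.02 ctr [ 0.5793 -0.3032] sides [0.1001 0.1393 0.0994 0.1381] yaw [17.1 16.6 16.4 16.9]
h2 0.03 ctr [ 0.5787 -0.2994] sides [0.0974 0.1354 0.0966 0.1343] yaw [17.1 16.6 16.4 16.9]
h2 0.04 ctr [ 0.5782 -0.2956] sides [0.0946 0.1316 0.0938 0.1305] yaw [17.1 16.6 16.4 16.9]
top1 4 1374 [[408.0, 208.0], [362.0, 222.0], [350.0, 188.0], [391.0, 177.0]]
top1 0.02 ctr [ 0.5764 -0.2935] sides [0.1268 0.094  0.1128 0.0919] yaw [15.6 16.7 13.9 25.5]
top1 0.03 ctr [ 0.5753 -0.2906] sides [0.1256 0.0931 0.1118 0.0911] yaw [15.6 16.7 13.9 25.5]
top1 0.04 ctr [ 0.5741 -0.2876] sides [0.1245 0.0923 0.1108 0.0903] yaw [15.6 16.7 13.9 25.5]
b2 green [459.8125 130.75  ] 48
[[20, 7, 115], [15, 9, 118], [15, 9, 116]]
p1 green [373.95833333 180.9375    ] 48
[[18, 12, 107], [15, 9, 108], [15, 9, 108]]
```

```bash
python3 - <<'E'
from m import *
def show(n,c,q,zs):
    for z in zs:
        P=np.array([onz(c,p,z) for p in q]);e=P-np.roll(P,-1,0)
        print(n,z,"ctr",np.round(P.mean(0)[:2],4),"sides",np.round(np.linalg.norm(e,axis=1),4),"yaw",np.round(np.degrees(np.arctan2(e[:,1],e[:,0]))%90,1))
for n,s,z in(("b2",(455,145),.076),("p1",(365,195),.076)):
    c,g=hsv(n);m=cv2.morphologyEx(((g[...,1]<14)&(abs(g[...,2]-112)<9)).astype(np.uint8),cv2.MORPH_OPEN,np.ones((5,5)))
    q=quad(m,s,15,200,dbg=n); show(n,c,q,(.076,))
    m=cv2.morphologyEx(((g[...,2]<30)).astype(np.uint8),cv2.MORPH_OPEN,np.ones((2,2)))
manip.move_to((.572,-.371,.20),down(0)); c=snap("wrist","h3");print(manip.get_time())
c,g=hsv("h3")
band=(g[...,0]>98)&(g[...,0]<125)&(g[...,1]>90)
from scipy import ndimage
k,l,s,ce=cv2.connectedComponentsWithStats(band.astype(np.uint8))
print([(np.round(ce[i]),s[i,4]) for i in range(1,k) if s[i,4]>40])
im=cv2.imread("pics/h3.png");cv2.imwrite("pics/h3b.png",cv2.resize(im[:300,130:430],(600,600),interpolation=cv2.INTER_CUBIC))
E
```

```text
b2 1 1417 [[423.0, 173.39999389648438], [455.29998779296875, 113.0], [476.1000061035156, 124.0999984741211], [443.8999938964844, 184.5]]
b2 0.076 ctr [0.6722 0.2769] sides [0.07   0.0276 0.0711 0.0297] yaw [71.8 65.3 73.4 63.5]
p1 1 1332 [[341.20001220703125, 222.8000030517578], [366.29998779296875, 164.3000030517578], [389.1000061035156, 174.10000610351562], [364.0, 232.60000610351562]]
p1 0.076 ctr [0.6722 0.2774] sides [0.0678 0.0267 0.0689 0.0288] yaw [73.4 67.4 75.  65.7]
7.6417
[(array([247.,  37.]), np.int32(275)), (array([312.,  88.]), np.int32(308)), (array([217., 118.]), np.int32(288)), (array([268., 117.]), np.int32(5595)), (array([282., 166.]), np.int32(203)), (array([443., 191.]), np.int32(1402)), (array([399., 196.]), np.int32(417)), (array([462., 239.]), np.int32(4091)), (array([282., 238.]), np.int32(94)), (array([291., 246.]), np.int32(560)), (array([504., 326.]), np.int32(201)), (array([417., 351.]), np.int32(95)), (array([435., 381.]), np.int32(42))]
```

View pics/h3b.png

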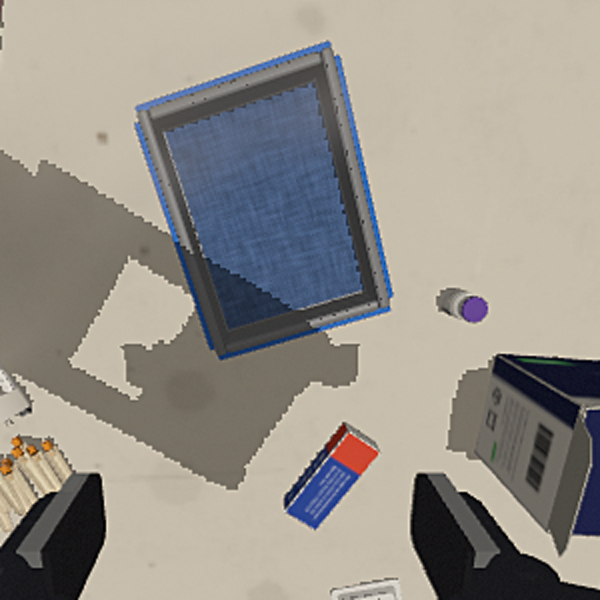

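The holder from above (crop (265,200)) shows its whole rim, with the blue band on all four sides. For the yaws I'll project the mask pixels onto their planes first, then fit rectangles.

```bash
python3 - <<'E'
from m import *
def wrect(n,m,seed,rad,minA,zs):
    c=load(n);k,l,s,ce=cv2.connectedComponentsWithStats(m.astype(np.uint8))
    ok=[i for i in range(1,k) if s[i,4]>=minA and np.hypot(*(ce[i]-seed))<rad]
    ys,xs=np.nonzero(np.isin(l,ok))
    for z in zs:
        # pixel corners so that the whole pixel counts
        P=np.array([onz(c,(x+dx,y+dy),z)[:2] for x,y in zip(xs,ys) for dx in(-.5,.5) for dy in(-.5,.5)]) if len(xs)<9000 else None
        r=cv2.minAreaRect((P*1000).astype(np.float32));print(n,z,np.round(r[0],1),np.round(r[1],1),round(r[2],1))
for n,s in(("b2",(455,145)),("p1",(365,195))):
    c,g=hsv(n);m=cv2.morphologyEx(((g[...,1]<14)&(abs(g[...,2]-112)<9)).astype(np.uint8),cv2.MORPH_OPEN,np.ones((5,5)))
    wrect(n,m,s,15,200,(.076,))
c,g=hsv("b1");wrect("b1",(g[...,1]<30)&(g[...,2]>150),(249,112),45,60,(.045,))
c,g=hsv("top1");wrect("top1",(g[...,1]<48)&(g[...,2]>165),(184,263),22,20,(.045,))
for n,s in(("h3",(265,100)),("h1",(271,134))):
    c,g=hsv(n);wrect(n,(g[...,0]>98)&(g[...,0]<125)&(g[...,1]>90),s,80 if n=="h3" else 50,90,(.02,.03,.035,.04))
E
```

```text
b2 0.076 [672.1 276.6] [69.3 30.1] 73.3
p1 0.076 [672.2 277.9] [67.7 28.6] 73.3
b1 0.045 [421.4 211. ] [99.8 70. ] 15.4
top1 0.045 [421.7 213.1] [99.6 70.3] 15.5
h3 0.02 [ 578.9 -297.6] [110.5 142.1] 16.7
h3 0.03 [ 578.7 -297.5] [106.8 137.4] 16.7
h3 0.035 [ 578.6 -297.4] [104.9 135. ] 16.7
h3 0.04 [ 578.5 -297.4] [103.1 132.7] 16.7
h1 0.02 [ 578.3 -295.9] [109.8 133.8] 16.8
h1 0.03 [ 577.8 -294.8] [106.7 130.1] 16.8
h1 0.035 [ 577.5 -294.2] [105.2 128.2] 16.8
h1 0.04 [ 577.3 -293.7] [103.7 126.4] 16.8
```

Measured, with every size matching the text:

| Item | Position (m) | Yaw |
|---|---|---|
| Box | (0.4216, 0.212) | 15.4° |
| Plate face centre | (0.6185, 0.293) | presser x at −16.7° |
| Holder | (0.5785, −0.297) | 16.7° |

Next is the grasp.

```bash
python3 - <<'E'
from h import *
Y=np.radians(15.4);b=(.4216,.2118)
manip.move_to((*b,.17),down(Y)); manip.command_gripper(.06)
manip.servo_line((*b,.071),down(Y),rate=.08)
print(manip.get_position(),manip.get_contact_force())
manip.command_gripper(0,f_grip=70);print("w",manip.get_width(),manip.get_grip_force(),manip.get_contact_force())
p=manip.get_position();print(p)
manip.servo_line((p[0],p[1],.121),rate=.08)
manip.hold(.3)
print("w",manip.get_width(),manip.get_grip_force(),manip.get_contact_force(),manip.get_position(),manip.get_time())
snap("wrist","g1");snap("side","gs");snap("top","gt")
a=[cv2.imread(f"pics/{n}.png") for n in("g1","gs")]
cv2.imwrite("pics/m3.png",np.hstack([cv2.resize(a[0],(400,300)),cv2.resize(a[1][100:220,120:280],(400,300),interpolation=cv2.INTER_CUBIC)]))
E
```

```text
[0.42192797 0.2119468  0.07140798] [-0.03641762 -0.34985249 -0.97833242]
w 0.014767586836264727 68.77367377281189 [-0.778113   -0.12740576  4.6274206 ]
[0.42180357 0.21190906 0.07143541]
w 0.01446051209384605 68.2114040851593 [-0.26122566  0.45407405 -1.6866439 ] [0.42158626 0.21182186 0.12062414] 13.1083
```

View pics/m3.png

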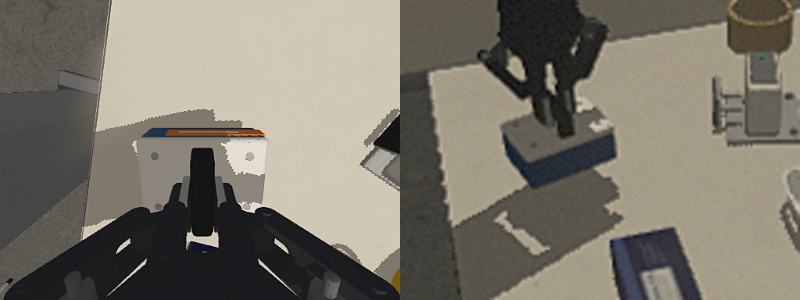

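The box hangs level in the grip (wrist view (200,185), seal on its far edge). Next I check how it sits in the hand and go to the pre-press pose.

```bash
cat > k.py <<'E'
from h import *
YP=np.radians(-16.7);u=np.array([np.cos(YP),np.sin(YP)]);v=np.array([-u[1],u[0]])
plate=np.array([.6185,.2932])
def F(n=8):
    f=[]
    for _ in range(n): manip.hold(.02);f.append(manip.get_contact_force())
    return np.mean(f,0)
def go(d,z,yaw,rate,lat=0.):
    p=plate-u*d+v*lat; manip.servo_line((p[0],p[1],z),down(yaw),rate=rate)
E
python3 - <<'E'
from k import *
c=load("g1");g=cv2.cvtColor(c["image"],cv2.COLOR_RGB2HSV).astype(int)
T=np.asarray(c["cam_to_world"])@np.linalg.inv(c["mount"])
# seal-side lid edge: saturation (blue/orange) -> lid (grey) transition along columns
for x in (200,215,230,300,320):
    col=g[160:190,x];print(x,[(160+i,int(a[0]),int(a[1]),int(a[2])) for i,a in enumerate(col) if 4<=i<=22][::1][:19])
for px in((183,175.5),(342,175.5)):
    print(np.round((np.linalg.inv(T)@np.r_[onz(c,px,T[2,3]-.026),1])[:3],4))
go(.085,.121,YP,.12); go(.085,.0775,YP,.08)
print(F(),manip.get_position(),manip.get_time())
E
```

```text
200 [(164, 107, 165, 68), (165, 107, 136, 73), (166, 108, 133, 73), (167, 108, 133, 73), (168, 108, 129, 73), (169, 107, 129, 73), (170, 108, 138, 72), (171, 106, 138, 72), (172, 107, 142, 72), (173, 107, 150, 73), (174, 106, 164, 76), (175, 107, 79, 87), (176, 19, 39, 136), (177, 18, 33, 131), (178, 19, 27, 133), (179, 17, 30, 138), (180, 19, 29, 140), (181, 17, 29, 139), (182, 21, 31, 140)]
215 [(164, 106, 200, 69), (165, 111, 140, 71), (166, 11, 183, 114), (167, 12, 213, 135), (168, 12, 218, 132), (169, 12, 205, 128), (170, 12, 213, 126), (171, 12, 209, 128), (172, 12, 216, 145), (173, 7, 96, 82), (174, 106, 207, 79), (175, 108, 84, 88), (176, 19, 39, 136), (177, 18, 29, 130), (178, 17, 30, 134), (179, 20, 28, 138), (180, 20, 28, 139), (181, 17, 29, 140), (182, 21, 29, 140)]
230 [(164, 106, 225, 69), (165, 114, 129, 75), (166, 12, 232, 141), (167, 11, 204, 129), (168, 20, 42, 121), (169, 14, 105, 129), (170, 12, 231, 125), (171, 12, 219, 128), (172, 12, 216, 145), (173, 8, 98, 83), (174, 105, 226, 78), (175, 104, 85, 87), (176, 19, 40, 135), (177, 18, 29, 130), (178, 19, 30, 134),
[... 298 characters left out ...]
4, 105, 255, 74), (175, 106, 80, 83), (176, 18, 35, 147), (177, 18, 31, 162), (178, 18, 27, 187), (179, 18, 23, 204), (180, 20, 24, 212), (181, 17, 22, 217), (182, 19, 22, 223)]
320 [(164, 107, 255, 57), (165, 115, 131, 76), (166, 12, 227, 148), (167, 12, 213, 135), (168, 12, 217, 126), (169, 12, 214, 132), (170, 12, 219, 128), (171, 12, 217, 141), (172, 14, 205, 244), (173, 3, 84, 70), (174, 105, 231, 75), (175, 106, 82, 84), (176, 18, 40, 152), (177, 19, 30, 164), (178, 19, 26, 186), (179, 21, 24, 204), (180, 19, 23, 213), (181, 20, 23, 220), (182, 19, 22, 222)]
[ 0.0363 -0.0435  0.026 ]
[0.0363 0.0473 0.026 ]
[ 0.13232377 -0.21616929 -1.8272652 ] [0.53750024 0.31787026 0.07803451] 15.5333
```

```bash
cat >> k.py <<'E'
def press(d0,yaw,z=.0775,depth=.008):
    f0=F();go(d0+.006,z,yaw,.05);f0=F();d=d0+.005;print("base",f0)
    while d>d0-.009:
        go(d,z,yaw,.03);f=-(F(5)-f0)[:2]@u;a=(plate-np.array(manip.get_position()[:2]))@u
        print(round(d,4),"act",round(a,4),"F",round(f,2))
        if f>.6: break
        d-=.001
    else: raise SystemExit("no touch")
    return d,a,f0
def sink(d,a,f0,yaw,z=.0775,depth=.0075):
    # force tells the travel: F = 1 + d*3/0.012
    t=d
    while t>d-depth-.003:
        t-=.0015 if t-d>-depth+.0016 else .0007
        go(t,z,yaw,.03);f=-(F(5)-f0)[:2]@u;b=(plate-np.array(manip.get_position()[:2]))@u
        print("t",round(t,4),"in",round((a-b)*1e3,2),"F",round(f,2))
        if a-b>=depth or f>3.4: break
E
python3 - <<'E'
from k import *
d,a,f0=press(.050,YP)
sink(d,a,f0,YP);manip.hold(.3);snap("top","s1")
print(F(),f0,manip.get_torque(),manip.get_position(),manip.get_time())
E
```

```text
base [-0.15970375  0.08031414 -1.66968675]
0.055 act 0.0551 F -0.53
0.054 act 0.054 F -0.28
0.053 act 0.0531 F 0.61
t 0.0515 in 1.52 F 1.04
t 0.05 in 3.09 F 1.87
t 0.0485 in 4.59 F 1.83
t 0.047 in 6.09 F 2.27
t 0.0463 in 6.81 F 2.38
t 0.0456 in 7.49 F 2.31
t 0.0449 in 8.2 F 2.82
[-3.13048502  0.29552771 -2.2112179 ] [-0.15970375  0.08031414 -1.66968675] [-0.03304898  0.55537075  0.03405819] [0.57546124 0.30606199 0.07746036] 20.35
```

```bash
python3 - <<'E'
from k import *
go(.0444,.0775,YP,.03);manip.hold(.3);print(F(15))
go(.12,.0775,YP,.08)
Y2=YP-np.pi/2
print(manip.solve_ik((*(plate-u*.12),.0775),down(Y2)))
go(.12,.0775,Y2,.06) if False else manip.move_to((*(plate-u*.12),.0775),down(Y2))
print(manip.get_position(),manip.get_time(),manip.get_width())
go(.06,.0775,Y2,.08)
d,a,f0=press(.039,Y2)
print(manip.get_time())
E
```

```text
[-3.19361861  0.0846887  -1.90866641]
[0.55708087 0.63005035 1.77355803 0.         0.73798427 2.41934718]
[0.50371907 0.32758201 0.07746819] 23.6417 0.014943716274021818
base [ 0.10563102  0.17429192 -1.81960907]
0.044 act 0.044 F -0.08
0.043 act 0.043 F 0.04
0.042 act 0.042 F -0.13
0.041 act 0.041 F -0.46
0.04 act 0.04 F -0.25
0.039 act 0.0391 F 1.07
27.2583
```

```bash
python3 - <<'E'
from k import *
Y2=YP-np.pi/2;f0=np.array([.03,.1,-1.8])
for t in(.036,.033,.0315):
    go(t,.0775,Y2,.03);manip.hold(.1);f=F(10);print(t,round(-(f-f0)[:2]@u,2),round((plate-np.array(manip.get_position()[:2]))@u,4))
snap("side","s2");print(manip.get_time())
im=cv2.imread("pics/s2.png");cv2.imwrite("pics/s2b.png",cv2.resize(im[90:180,200:320],(600,450),interpolation=cv2.INTER_CUBIC))
E
```

```text
0.036 1.96 0.0361
0.033 2.46 0.0331
0.0315 2.72 0.0316
28.8583
```

View pics/s2b.png

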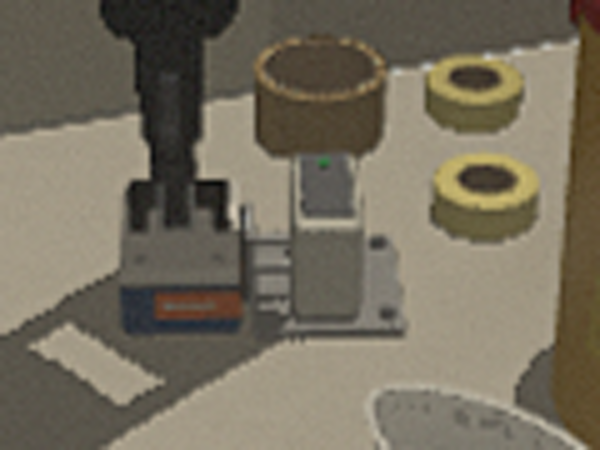

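The side view shows the long sealed face flat on the plate at (243,250), with the seal facing the camera at (200,305). I push slightly further, back off, raise the box and carry it over.

```bash
python3 - <<'E'
from k import *
Y2=YP-np.pi/2;f0=np.array([.03,.1,-1.8])
go(.0309,.0775,Y2,.03);manip.hold(.2);print(round(-(F(15)-f0)[:2]@u,2))
go(.10,.0775,Y2,.1);go(.10,.20,Y2,.12)
YH=np.radians(16.7-90);x=np.array([np.cos(YH+np.pi/2),np.sin(YH+np.pi/2)])
h=np.array([.5785,-.2973])-.001*x
manip.servo_line((*h,.20),down(YH),rate=.15)
manip.hold(.2);snap("wrist","e0");snap("side","e0s");snap("top","e0t")
print(manip.get_position(),manip.get_time(),manip.get_width())
a=[cv2.imread(f"pics/{n}.png") for n in("e0","e0s","e0t")]
cv2.imwrite("pics/m4.png",np.vstack([np.hstack([cv2.resize(a[0],(400,300)),cv2.resize(a[1],(400,300))]),np.hstack([cv2.resize(a[2],(400,300)),cv2.resize(a[1][210:384,230:462],(400,300),interpolation=cv2.INTER_CUBIC)])]))
E
```

```text
3.05
[ 0.57753185 -0.29757209  0.1999834 ] 36.225 0.014663210421613764
```

View pics/m4.png

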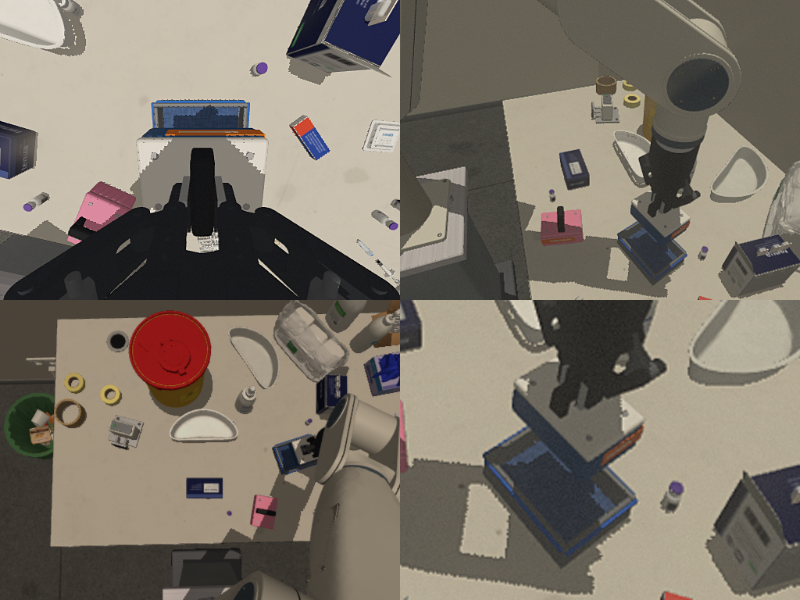

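The box hangs over the holder (wrist view: holder back edge (200,102), box lid edge (203,138)), and everything else stands where it was. Next I check the residual offset in the tool frame.

```bash
python3 - <<'E'
from m import *
c,g=hsv("e0");T=np.asarray(c["cam_to_world"])@np.linalg.inv(c["mount"]);Ti=np.linalg.inv(T)
blue=(g[...,0]>98)&(g[...,0]<125)&(g[...,1]>90)
tl=lambda px,z:(Ti@np.r_[onz(c,px,z),1])[:3]
# holder back band outline, rows 126..165, cols 185..330
for r in (132,138,144,150):
    xs=np.nonzero(blue[r,180:335])[0]+180;a,b=xs[0]-.5,xs[-1]+.5
    P=np.array([tl((a,r),.037),tl((b,r),.037)]);print("holder row",r,a,b,np.round(P[:,:2]*1e3,1).tolist(),"mid",np.round(P[:,1].mean()*1e3,2))
for x in(215,240,270,300):
    ys=np.nonzero(blue[115:170,x])[0]+115;print("top row",x,ys[0],np.round(tl((x,ys[0]-.5),.037)[:2]*1e3,1))
# lid edges
zl=T[2,3]-.026
for r in(180,186,192,198):
    ro=(g[r,:,1]<34)&(g[r,:,2]>110);row=c["image"][r].astype(int).sum(1);d=np.abs(np.diff(row));
    L=165+np.argmax(d[165:195]);Rr=325+np.argmax(d[325:355])
    P=[tl((L+.5,r),zl),tl((Rr+.5,r),zl)];print("lid row",r,L,Rr,np.round([p[1]*1e3 for p in P],1))
E
```

```text
holder row 132 193.5 319.5 [[49.4, -66.1], [49.3, 66.5]] mid 0.23
holder row 138 193.5 319.5 [[43.1, -66.5], [43.1, 67.0]] mid 0.21
holder row 144 193.5 318.5 [[36.8, -67.0], [36.7, 66.3]] mid -0.34
holder row 150 194.5 318.5 [[30.4, -66.4], [30.3, 66.8]] mid 0.18
top row 215 128 [ 54.  -43.2]
top row 240 128 [ 54. -17.]
top row 270 129 [52.9 14.4]
top row 300 128 [53.9 45.8]
lid row 180 173 340 [-46.5  49.3]
lid row 186 173 342 [-46.9  50.8]
lid row 192 175 341 [-46.1  50.6]
lid row 198 192 339 [-36.5  49.8]
```

The holder and box agree within 0.5 mm across and about 1–2 mm along, so I trim 1.2 mm, lower the box to 1 cm above the rim and hand in.

```bash
python3 - <<'E'
from k import *
YH=np.radians(16.7-90);x=np.array([np.cos(YH+np.pi/2),np.sin(YH+np.pi/2)]);y=np.array([np.cos(YH),np.sin(YH)])
h=np.array([.5785,-.2973])-.001*x-.0012*y
manip.servo_line((*h,.1214),down(YH),rate=.06);manip.hold(.6)
print(manip.get_position(),F(),manip.get_width(),manip.get_grip_force(),manip.get_time())
snap("side","f");im=cv2.imread("pics/f.png");cv2.imwrite("pics/fb.png",cv2.resize(im[230:384,260:460],(600,462),interpolation=cv2.INTER_CUBIC))
E
```

```text
[ 0.57719929 -0.29645872  0.12141048] [ 0.14679612  0.1330259  -1.69796844] 0.01428524522717509 68.41460466384888 38.4167
```

View pics/fb.png

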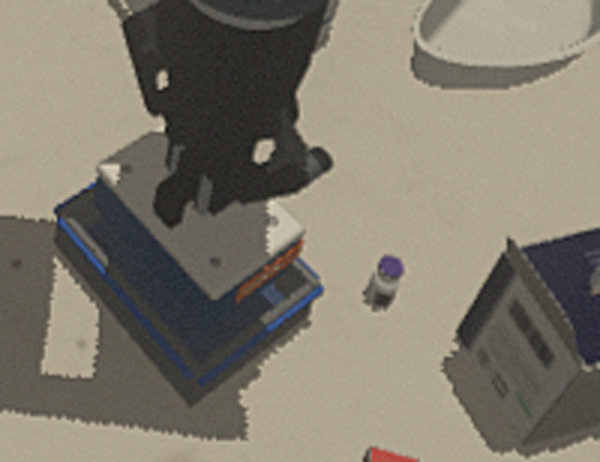

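The box (200,215) hovers level and parallel over the holder (190,290), and the force reading is its weight alone, so nothing is touching.

```bash
python3 -c "
from rig import manip
print(manip.sign_off())"
```

```text
the job is handed in; nothing more can be done
None
```

The job is handed in at about 38 s: I pressed the short side then the long side to about 8 mm (about 3 N) each, and the box is still gripped, level, lined up and about 1 cm above the holder mouth, touching nothing.

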